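# Fetch the mill from the sliding-door case

## Task

Slide open the door in front of the wooden mill that stands inside the sloping-front case, all the way to its stop, and leave the other door shut. Take the mill out, set it down gently and upright, standing wholly on the round cork trivet, then slide the door fully shut again. Do not disturb the egg cup, the two spice jars on the case's roof or the other things around.

Things in the scene. Friction and masses are not known exactly. Their poses are not given: they have to be found in the camera images.
- case: Low wooden counter case, fixed, 250 deep (x) x 464 wide (y) x 233 high, its clear front sloping back at 45 degrees. Origin: centre of its underside; x to its closed back, y to its left, z up. Floor inside at z 50. Side walls 12 thick; an 8 mm divider at y 0 makes a left (+y) and a right (-y) compartment. What stands inside is at x 10 to 20, within 12 of y +135 or -135
- slope_foot (a point): Middle of the slope's lower end, x -105, z 70 of the case. Two clear sliding doors, each 228 wide and 205 up the slope, run along y in two tracks, the left door beneath the right; side walls and tracks stand 17 out of the slope. An open door lies over the other compartment and clears 170 mm of its own, beside the side wall
- roof_edge (a point): Middle of the roof's front upper edge, at the slope's top: x 40, z 227 of the case. The roof (z 215 to 227; the top track in front of it from x 29, up to z 233) covers all behind and carries two jars: it is in the way of a gripper straight above the mill, and the mill's head is partly under it, so reach in and draw out with the tool leaning 22 to 30 degrees back to the robot
- left_door (a joint): slide of the left door (inner track): 0 shut, up to 0.17 m open, towards -y of the case; end stops at both ends, sliding friction about 3 N, stays where it is left
- right_door (a joint): slide of the right door (outer track): 0 shut, up to 0.17 m open, towards +y of the case; end stops at both ends, sliding friction about 3 N, stays where it is left
- left_pull (a point): centre of the outer edge of the left door's pull: a straight metal rib 10 thick (along y), 80 long up the slope, standing 35 square out of its door (45 degrees up and to the front); it moves with the door; with the door shut it is at y +185 of the case and 35 from the side wall. Its outer edge is 25 above the edge of the side walls, measured square to the slope
- right_pull (a point): centre of the outer edge of the right door's pull: the same rib, standing 28 out of its door, its outer edge in the same plane as the left one's; at y -185 of the case when shut
- mill: short turned light-wood mill, 53 diameter, 111 high, 0.22 kg (varies), loose, standing upright in either compartment; waist 40 diameter between 46 and 74 above its foot, head 42 diameter from 74 to 105. Origin: centre of its underside, z up its axis
- egg_cup: pale egg cup, 49 diameter, 56 high, loose, standing in the other compartment; stays there. Origin: centre of its underside
- trivet: round cork trivet, 150 diameter, 12 thick, loose, 0.4 kg, flat on the worktop. Origin: centre of its underside, z up; the mill stands at z 12 on it
- jar_a: spice jar, 45 diameter, 106 high, loose, standing on the case's roof above the left compartment, its axis at x 72 to 78 of the case; stays there. Origin: centre of its underside
- jar_b: spice jar, 44 diameter, 105 high, loose, on the case's roof above the right compartment, its axis at x 72 to 78 of the case; stays there. Origin: centre of its underside
- garlic: garlic bulb, 49 diameter, 62 high, loose on the worktop between trivet and case, toward the robot; stays. Origin: centre of its underside
- mug: mug, 88 diameter, 99 high, loose, far left of the worktop; stays. Origin: centre of its underside

How it is judged:
By the outcome, as a careful person would: the job done as asked, in the order asked, and still so for the second after the job is handed in, with the robot touching nothing.
It also fails if it takes over 66 s, if anything falls off the work surface, if the arm or the gripper's body presses on something with over 40 N, if the wrist force passes 120 N, or if a joint passes its speed limit or range.

## Robot

A 6-joint arm with a two-finger parallel gripper is mounted at the origin on a cart in front of the work surface, level with it; the furniture and walls round the work are solid. World frame = base frame: x ahead of the robot, y to its left, z up, the work surface at z = 0. Lengths are in m, angles in rad, forces in N, time in s.
With the tool pointing down it reaches from about 0.375 to 0.9 m from the base axis. Payload 3.1 kg.
Tool frame: the origin (TCP) lies midway between the tips of the shut fingers; the grasp point (between the pads) lies 19 mm behind it; z points along the fingers, y is the line along which they close (so a half turn about z gives the same grasp; the last joint's range is limited). The gripper opens to 87 mm and grips with 3 to 60 N. Pads are 19 mm wide; open, the fingers measure 117 mm over their backs; the gripper's body (75 mm by 190 mm) begins 51 mm behind the grasp point.
Start: joints at [-1.411, 0.527, 1.433, -0, 1.181, -0.178], TCP at [0.208, -0.589, 0.223] pointing down, gripper open.
Joint ranges: [-3.08, 3.08], [-0.75, 2.2], [0.22, 2.44], [-1.43, 4.57], [0, 2.65], [-2.85, 2.85]. Speed limits (rad/s): [2.79, 2.79, 3.14, 3.14, 3.14, 3.14].

## Interface

Orientations are given as a unit quaternion [x, y, z, w].
In Python, from rig import status, imaging, order gives the robot as it stands.
- The arm moves only by the tool arm_command, never from a script. Its argument "deltas" is one flat list of numbers, 5 for each row, row after row: the opening, from -1 (shut) to 1 (fully open), so that 0 is half open, then the shift along the tool's x, y, z in m, then the turn about the tool's z in rad. In form: [gripper, tx, ty, tz, roll, gripper, tx, ty, tz, roll, ...]. A call has 1 to 12 rows; each row shifts and turns the commanded pose from where the row before left it, along the tool's axes as they then stand; what a row does not reach is not made up. A row lasts 1/8 s, in which the tool goes at most 62.5 mm and 10.7 degrees, less where a joint would pass 70% of its speed; a pose out of reach is approached as far as the arm can. A call with a gripper value outside its range is refused whole. The fingers move at their own pace and stop on an object; "newtons" is the grip in N (left out, the last holds). Time passes only in rows, so rows that do not move let the fingers close. It gives the time, the measured TCP pose, the force, the opening and the grip force at its end, in the units of the state.
- status.get_obs(): the state, without advancing time (a new reading comes with each control period).
- imaging.camera(name): name is "scene" or "top" or "wrist"; returns (picture, depth): 400x640x3 uint8, red, green, blue; 400x640 float32, m along the optical axis (not along the pixel's ray), 0 where there is no reading.
- imaging.camera_params(name): a dict with "intrinsics" (3x3 intrinsics, pixels), "k1" (the pictures are not rectified: a ray, as slopes to the right and down, at radius r is drawn at 1 + k1 r^2 times it, then the intrinsics apply), "camera_from_world" (4x4, takes a point from world to camera coordinates). Camera axes: x right, y up, looking along -z (the intrinsics and any distortion apply to the point x, -y, -z); pixel columns grow to the right and rows downward; lengths in m; the calibration is good to about 2 mm. A picture is of the moment at which its call begins: read the wrist's pose just before it. camera_params takes no time and is no camera call; for the wrist camera it gives the pose at the moment of the call.
- order.hand_in(): hands the job in; it is judged then, once.
The state is a dict: "time": time; "q": joint angles; "joint_velocities": joint speeds; "joint_torque": joint torques, N m; "position": TCP position; "tool_rot": TCP orientation; "ft_force": force on the tool from outside, world axes, zero at the start; "moment": the same for the moment, N m; "grip_width": finger opening in m; "grip_force": force on a finger pad.
Only numpy, scipy, OpenCV 4.12 (cv2) and the standard library are available. Lean on these libraries where they do the work, as an engineer would, in place of code of your own. Each camera call takes 0.05 s, during which the arm holds its last target. There are 200 camera calls.

## Working session

There is one attempt and no reset: what is moved stays moved. The work goes in short steps, Python scripts to look and compute and a tool call to move; the robot and the scene stay as the last step left them, time stands still between calls to the robot, and variables do not carry over. Pictures are saved under pics/ and viewed, at most 11 in all, crops included, and the job is handed in when it is done.

Besides the shell and the picture viewer there is one more tool, called after "Request:" by a JSON object that holds its "name" and its "arguments", one argument or row to a line. arm_command: Moves the arm, as the interface text tells. Its arguments: {"type":"object","properties":{"deltas":{"type":"array"},"newtons":{"type":"number"}},"required":["deltas"]}

```bash
ls; mkdir -p pics; cat > h.py <<'E'
import numpy as np, cv2
from rig import status, imaging, order
from scipy.spatial.transform import Rotation as R
def cam(n):
    p=imaging.camera_params(n); im,d=imaging.camera(n); return im,d,p
def pts(d,p):
    K=np.array(p["intrinsics"]);T=np.linalg.inv(np.array(p["camera_from_world"]))
    v,u=np.mgrid[:400,:640].astype(np.float64)
    D=np.array([p["k1"],0,0,0])
    n=cv2.undistortPoints(np.stack([u.ravel(),v.ravel()],1)[:,None],K,D)[:,0].reshape(400,640,2)
    c=np.stack([n[...,0]*d,-n[...,1]*d,-d],-1)
    w=c@T[:3,:3].T+T[:3,3]; w[d==0]=np.nan; return w
def proj(P,p):
    K=np.array(p["intrinsics"]);T=np.array(p["camera_from_world"])
    c=np.atleast_2d(P)@T[:3,:3].T+T[:3,3]
    n=np.stack([c[:,0],-c[:,1]],1)/-c[:,2:]
    n=n*(1+p["k1"]*(n**2).sum(1,keepdims=True))
    return n*[K[0,0],K[1,1]]+K[:2,2]
E
python3 - <<'E'
from h import *
s=status.get_obs();print(s["position"],R.from_quat(s["tool_rot"]).as_matrix().round(3))
for n in("scene","top"):
    im,d,p=cam(n);cv2.imwrite(f"pics/{n}0.png",im[...,::-1]);np.savez(f"{n}0.npz",im=im,d=d,w=pts(d,p))
    print(n,np.linalg.inv(p["camera_from_world"]).round(3))
E
```

```text
pics
[ 0.20764349 -0.58871288  0.22155802] [[ 0.943  0.332 -0.   ]
 [ 0.332 -0.943  0.002]
 [ 0.    -0.002 -1.   ]]
scene [[ 0.628  0.601 -0.494 -0.276]
 [-0.778  0.484 -0.401 -0.535]
 [-0.002  0.636  0.772  1.374]
 [ 0.     0.     0.     1.   ]]
top [[-0.421  0.701 -0.576 -0.412]
 [-0.907 -0.338  0.252  0.546]
 [-0.018  0.628  0.778  1.47 ]
 [ 0.     0.     0.     1.   ]]
```

View pics/scene0.png

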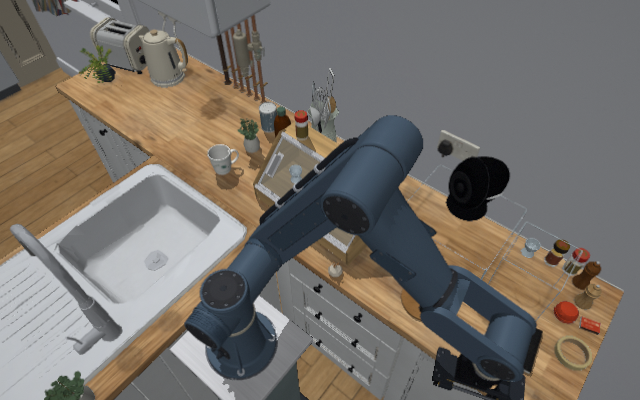

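View pics/top0.png

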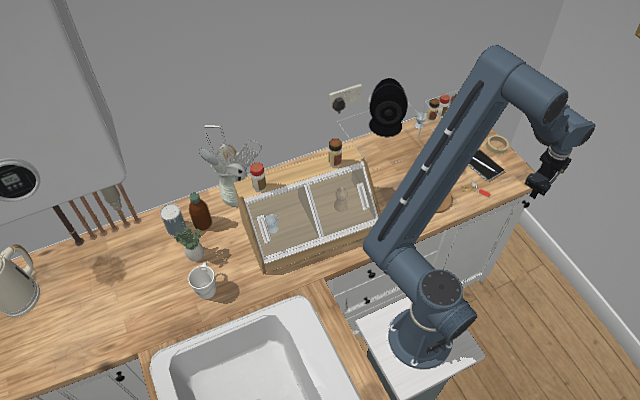

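The top view shows the case at about (310,215): egg cup in the left compartment (272,222), mill in the right one (342,195), jars on the roof (258,175) and (335,152), trivet at (440,200) partly behind the arm, mug at (203,280). So it's the right door.

```bash
python3 - <<'E'
from h import *
a=np.load("top0.npz");w=a["w"];im=a["im"]
c=cv2.resize(im[120:300,200:480],None,fx=2.85,fy=2.85,interpolation=cv2.INTER_CUBIC);cv2.imwrite("pics/c1.png",c[...,::-1])
for uv in [(310,245),(342,195),(272,222),(335,152),(258,175),(440,205),(203,280),(262,225),(362,195),(320,200),(300,178),(350,170)]:
    print(uv,w[uv[1],uv[0]].round(3))
# roof plane points
m=(w[...,2]>.221)&(w[...,2]<.240); v,u=np.nonzero(m); k=(u>225)&(u<385)&(v>130)&(v<290)
P=w[v[k],u[k]];print(len(P));r=cv2.minAreaRect(P[:,:2].astype(np.float32));print(r,cv2.boxPoints(r))
# whole case top-surfaces >0.03 
b=np.load("scene0.npz");ws=b["w"];print([ws[y,x].round(3) for x,y in [(336,270),(408,305),(295,172)]])
# trivet mask
for n,q in(("top",a),("scene",b)):
    W=q["w"];h=cv2.cvtColor(q["im"],cv2.COLOR_RGB2HSV)
    m=(abs(W[...,2]-.012)<.005)&(W[...,0]<.9)&(W[...,0]>.2)&(W[...,1]<.0)&(W[...,1]>-.6)
    m=cv2.morphologyEx(m.astype(np.uint8),cv2.MORPH_OPEN,np.ones((3,3)))
    nn,l,st,ce=cv2.connectedComponentsWithStats(m)
    for i in range(1,nn):
        if st[i,4]>40:
            Q=W[l==i];print(n,st[i],Q.min(0).round(3),Q.max(0).round(3))
E
```

```text
(310, 245) [0.437 0.189 0.075]
(342, 195) [0.521 0.024 0.169]
(272, 222) [0.533 0.286 0.15 ]
(335, 152) [0.602 0.014 0.305]
(258, 175) [0.613 0.289 0.311]
(440, 205) [ 0.193 -0.111  0.413]
(203, 280) [0.5   0.572 0.016]
(262, 225) [0.512 0.327 0.183]
(362, 195) [ 0.497 -0.043  0.161]
(320, 200) [0.531 0.105 0.174]
(300, 178) [0.609 0.144 0.229]
(350, 170) [ 0.573 -0.032  0.222]
2829
((0.7408078908920288, 0.1259576976299286), (0.4701235890388489, 0.34745076298713684), 87.21930694580078) [[ 0.55588347 -0.10039935]
 [ 0.9029251  -0.1172553 ]
 [ 0.9257323   0.35231474]
 [ 0.5786907   0.3691707 ]]
[array([ 0.364, -0.082,  0.033]), array([ 0.42 , -0.331,  0.008]), array([0.531, 0.236, 0.155])]
scene [406 296  12  15  86] [ 0.404 -0.359  0.007] [ 0.449 -0.315  0.016]
```

View pics/c1.png

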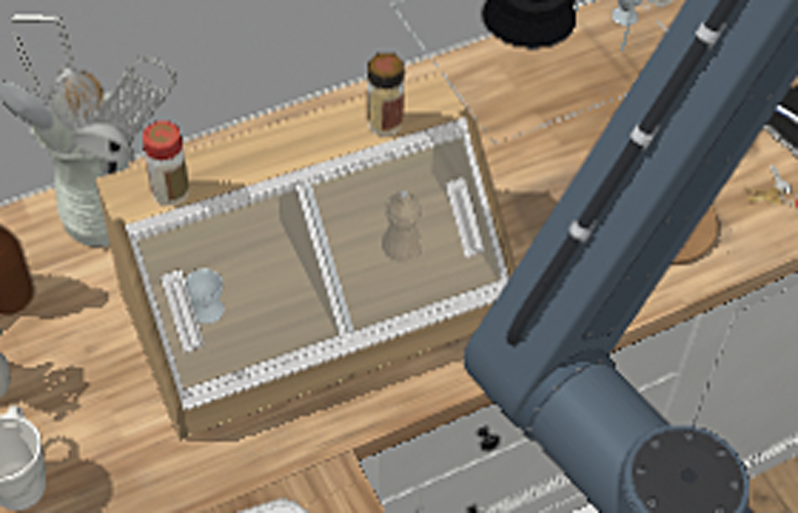

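The crop confirms it: mill at crop (403,225) behind the right door, right pull at (465,217), left pull at (182,310), trivet at (695,235) half hidden by the arm.

```bash
python3 - <<'E'
from h import *
a=np.load("top0.npz");b=np.load("scene0.npz");w=a["w"];W=b["w"]
def comp(w,lo,hi,x0,x1,y0,y1):
    m=(w[...,2]>lo)&(w[...,2]<hi)&(w[...,0]>x0)&(w[...,0]<x1)&(w[...,1]>y0)&(w[...,1]<y1)
    return w[m],m
for n,q in(("top",w),("scene",W)):
    P,m=comp(q,.219,.238,.5,.72,-.25,.45);
    # largest component only
    nn,l,st,ce=cv2.connectedComponentsWithStats(m.astype(np.uint8)); i=1+st[1:,4].argmax();P=q[l==i]
    r=cv2.minAreaRect(P[:,:2].astype(np.float32));print(n,len(P),r,cv2.boxPoints(r).round(3).tolist(), np.median(P[:,2]))
# slope plane (top cam): SVD-robust fit z = x*c+y*s+d on door area
P,m=comp(w,.09,.21,.4,.6,-.07,.33)
for it in range(6):
    A=np.c_[P[:,:2],np.ones(len(P))];c=np.linalg.lstsq(A,P[:,2],rcond=None)[0];r=P[:,2]-A@c;P=P[abs(r)<max(.004,1.5*r.std())]
print("slope",c,len(P),r.std(),"yaw",np.degrees(np.arctan2(c[1],c[0])))
# things standing out of slope: pulls
P=w[(w[...,2]>.08)&(w[...,2]<.25)&(w[...,0]>.38)&(w[...,0]<.58)&(w[...,1]>-.12)&(w[...,1]<.38)]
h=(P[:,2]-np.c_[P[:,:2],np.ones(len(P))]@c)/np.sqrt(1+c[0]**2+c[1]**2)
print(np.histogram(h,bins=np.arange(-.04,.05,.005)))
for k in(P[:,1]<.12,P[:,1]>.12):
    s=k&(h>.022)&(h<.06);Q=P[s]
    if len(Q):print("pull",len(Q),np.median(Q,0).round(4),Q.min(0).round(3),Q.max(0).round(3))
# jars, garlic, mug
for nm,q,bx in [("jarsR",w,(.26,.36,.55,.72,-.06,.08)),("jarL",w,(.26,.36,.55,.72,.22,.34)),("garlicS",W,(.02,.08,.3,.45,-.15,0)),("garlicT",w,(.02,.08,.3,.45,-.15,0)),("mug",w,(.03,.12,.4,.65,.45,.65)),("trivS",W,(.006,.018,.3,.6,-.42,-.15)),("trivT",w,(.006,.018,.3,.6,-.42,-.15))]:
    P,m=comp(q,*bx)
    if len(P):v,u=np.nonzero(m);print(nm,len(P),P.mean(0).round(3),P.min(0).round(3),P.max(0).round(3),u.min(),u.max(),v.min(),v.max())
E
```

```text
top 2660 ((0.6269099116325378, 0.13042452931404114), (0.46782663464546204, 0.12166345864534378), 87.36539459228516) [[0.5550000071525574, -0.10000000149011612], [0.6769999861717224, -0.10599999874830246], [0.6980000138282776, 0.3610000014305115], [0.5770000219345093, 0.367000013589859]] 0.22773092097523184
scene 944 ((0.6364284157752991, 0.2612254321575165), (0.11241582036018372, 0.21458473801612854), 0.5382239818572998) [[0.5789999961853027, 0.36800000071525574], [0.5809999704360962, 0.15299999713897705], [0.6940000057220459, 0.15399999916553497], [0.6919999718666077, 0.36899998784065247]] 0.22692769898207
slope [ 0.96622893 -0.08311566 -0.33472374] 2673 0.0022808500384111697 yaw -4.916518587613996
(array([   3,    4,    5,    6,    5,   58,  694, 2479, 2658,  932,  239,
         78,   43,   29,   37,   37,    9]), array([-4.00000000e-02, -3.50000000e-02, -3.00000000e-02, -2.50000000e-02,
       -2.00000000e-02, -1.50000000e-02, -1.00000000e-02, -5.00000000e-03,
       -2.08166817e-17,  5.00000000e-03,  1.00000000e-02,  1.50000000e-02,
        2.00000000e-02,  2.50000000e-02,  3.000
[... 160 characters left out ...]
0.5012 0.3242 0.1696] [0.433 0.317 0.087] [0.578 0.364 0.226]
jarsR 276 [0.611 0.01  0.307] [ 0.594 -0.016  0.261] [0.646 0.028 0.34 ] 329 341 138 161
jarL 310 [0.621 0.289 0.309] [0.603 0.264 0.26 ] [0.654 0.309 0.343] 250 265 162 186
garlicS 395 [ 0.408 -0.059  0.048] [ 0.349 -0.097  0.02 ] [ 0.45 -0.    0.08] 327 354 236 276
garlicT 130 [ 0.426 -0.027  0.058] [ 0.419 -0.064  0.021] [ 0.439 -0.001  0.08 ] 358 375 221 236
mug 955 [0.529 0.571 0.073] [0.419 0.525 0.03 ] [0.65  0.617 0.12 ] 176 215 230 296
trivS 285 [ 0.421 -0.333  0.01 ] [ 0.337 -0.418  0.006] [ 0.455 -0.16   0.018] 350 424 277 336
trivT 168 [ 0.441 -0.337  0.01 ] [ 0.337 -0.42   0.006] [ 0.597 -0.155  0.018] 377 456 183 234
```

```bash
python3 - <<'E'
from h import *
a=np.load("top0.npz");b=np.load("scene0.npz");P=np.r_[a["w"].reshape(-1,3),b["w"].reshape(-1,3)];P=P[~np.isnan(P[:,0])]
# height map max z per 10cm cell; rows x, cols y
print("y    ",*[f"{y:5.1f}" for y in np.arange(-1.3,1.0,.1)])
for x in np.arange(.2,1.4,.1):
    o=[]
    for y in np.arange(-1.3,1.0,.1):
        k=(P[:,0]>=x)&(P[:,0]<x+.1)&(P[:,1]>=y)&(P[:,1]<y+.1); o.append(f"{P[k,2].max():5.2f}" if k.sum()>3 else "  -  ")
    print(f"{x:4.1f} ",*o)
print(status.get_obs()["q"],status.get_obs()["time"])
E
```

```text
y      -1.3  -1.2  -1.1  -1.0  -0.9  -0.8  -0.7  -0.6  -0.5  -0.4  -0.3  -0.2  -0.1   0.0   0.1   0.2   0.3   0.4   0.5   0.6   0.7   0.8   0.9
 0.2  -0.47 -0.89 -0.88 -0.89 -0.89 -0.89  0.56  0.60  0.69  0.81  0.83  0.80  0.66  0.49  0.29  0.02  0.02  0.02  0.02  0.02  0.02  0.02   -  
 0.3  -0.76 -0.89 -0.89 -0.89  0.00  0.01  0.01  0.01  0.01  0.79  0.83  0.01  0.06  0.01  0.01  0.01  0.02  0.02  0.02  0.02  0.02  0.02  0.01
 0.4   0.54 -0.89 -0.89 -0.89  0.01  0.02  0.03  0.01  0.02  0.02  0.02  0.01  0.20  0.16  0.15  0.14  0.18  0.01  0.10  0.10  0.01  0.01  0.01
 0.5   0.56 -0.89   -     -    0.03  0.03  0.03  0.02  0.15  0.15  0.15  0.23  0.32  0.34  0.24  0.24  0.24  0.01  0.13  0.01  0.01  0.01  0.01
 0.6  -0.76   -     -     -    0.03  0.05  0.21  0.21  0.21  0.01  0.01  0.23  0.34  0.34  0.24  0.34  0.34  0.01  0.13  1.04  1.07  0.98  0.77
 0.7    -     -     -     -    0.02  0.11  0.21  0.22  0.21  0.37  0.36  0.15  0.00   -     -    0.34  0.31  0.18  0.18  0.99  0.37  0.01  0.01
 0.8   0.41   -    0.49   -    0.24  0.43  0.55  0.36  0.15  0.53  0.53  0.30  0.43  0.64  0
[... 174 characters left out ...]
.90  0.45  0.37  0.30
 1.0    -     -     -     -     -     -     -     -     -     -     -     -     -     -     -     -     -     -     -     -     -     -     -  
 1.1    -     -     -     -     -     -     -     -     -     -     -     -     -     -     -     -     -     -     -     -     -     -     -  
 1.2    -     -     -     -     -     -     -     -     -     -     -     -     -     -     -     -     -     -     -     -     -     -     -  
 1.3    -     -     -     -     -     -     -     -     -     -     -     -     -     -     -     -     -     -     -     -     -     -     -  
[-1.41050648e+00  5.28367730e-01  1.43377200e+00  3.21268875e-07
  1.18138836e+00 -1.78487196e-01] 0.1
```

Request:
{"name": "arm_command", "arguments": {
  "deltas": [1, 0, 0, -0.06, 0, 1, 0, 0, -0.06, 0]
}}

```text
time: 0.35
position: [0.2076, -0.5887, 0.3425]
tool_rot: [0.986, 0.169, 0.0, -0.002]
ft_force: [-0.5, -1.2, 0.3]
grip_width: 0.087
grip_force: 0.0
```

Request:
{"name": "arm_command", "arguments": {
  "deltas": [1, 0, 0, -0.055, 0.128, 1, 0, 0, -0.055, 0.128, 1, 0, 0, -0.055, 0.128, 1, 0.025, -0.055, 0, 0, 1, 0.025, -0.055, 0, 0, 1, 0.025, -0.055, 0, 0, 1, 0.025, -0.055, 0, 0, 1, 0.025, -0.055, 0, 0, 1, 0.025, -0.055, 0, 0, 1, 0.025, -0.055, 0, 0, 1, 0.025, -0.055, 0, 0, 1, 0.025, -0.055, 0, 0]
}}

```text
time: 1.85
position: [0.4552, -0.1031, 0.5073]
tool_rot: [1.0, -0.023, -0.0, -0.0]
ft_force: [0.6, -1.4, -0.6]
grip_width: 0.087
grip_force: 0.0
```

```bash
python3 - <<'E'
from h import *
s=status.get_obs();print(s["q"],s["position"],R.from_quat(s["tool_rot"]).as_matrix().round(3),s["time"])
E
```

```text
[-4.62911829e-01  8.21608492e-02  1.32187897e+00 -5.53864945e-05
  1.73788102e+00  1.15332857e+00] [ 0.45520796 -0.10314794  0.50725349] [[ 0.999 -0.045 -0.   ]
 [-0.045 -0.999  0.   ]
 [-0.    -0.    -1.   ]] 1.85
```

Request:
{"name": "arm_command", "arguments": {
  "deltas": [1, 0.01, -0.048, 0, 0, 1, 0, -0.048, 0, 0, 1, 0, -0.048, 0, 0, 1, 0, -0.048, 0, 0, 1, 0.05, 0, 0, 0, 1, 0.05, 0, 0, 0, 1, 0.05, 0, 0, 0, 1, 0.05, 0, 0, 0, 1, 0.03, 0, 0, 0, 1, 0.03, 0, 0, 0]
}}

```text
time: 3.1
position: [0.7344, 0.0744, 0.5061]
tool_rot: [1.0, -0.023, -0.001, -0.0]
ft_force: [0.2, -0.4, -0.1]
grip_width: 0.0869
grip_force: 0.0
```

```bash
cat > st.py <<'E'
from h import *
s=status.get_obs();M=R.from_quat(s["tool_rot"]).as_matrix();print(np.round(s["q"],3),np.round(s["position"],4),M.round(3).tolist(),s["time"],"tilt",np.degrees(np.arctan2(M[0,2],-M[2,2])).round(1),"side",np.degrees(np.arcsin(M[1,2])).round(1))
E
python3 st.py
```

```text
[-0.05   0.586  0.585  0.     1.973  1.566] [0.7344 0.0744 0.5061] [[0.999, -0.045, -0.002], [-0.045, -0.999, 0.0], [-0.002, -0.0, -1.0]] 3.1 tilt -0.1 side 0.0
```

Request:
{"name": "arm_command", "arguments": {
  "deltas": [1, 0.01, 0, -0.02, 0, 1, 0.01, 0, -0.02, 0, 1, 0.01, 0, -0.02, 0, 1, 0.01, 0, -0.02, 0]
}}

```text
time: 3.6
position: [0.76, 0.0712, 0.5718]
tool_rot: [1.0, -0.023, 0.002, -0.001]
ft_force: [-0.0, -0.3, -1.1]
grip_width: 0.0872
grip_force: 0.0
```

```bash
python3 st.py
```

```text
[-5.300e-02  6.900e-01  2.220e-01  2.000e-03  2.225e+00  1.564e+00] [0.76   0.0712 0.5718] [[0.999, -0.045, 0.004], [-0.045, -0.999, 0.001], [0.004, -0.002, -1.0]] 3.6 tilt 0.3 side 0.1
```

Request:
{"name": "arm_command", "arguments": {
  "deltas": [1, 0.03, 0, 0, 0, 1, 0.03, 0, 0, 0]
}}

```text
time: 3.85
position: [0.7877, 0.0656, 0.5521]
tool_rot: [1.0, -0.023, 0.021, -0.002]
ft_force: [0.1, 0.3, -1.5]
grip_width: 0.0874
grip_force: 0.0
```

```bash
python3 st.py
```

```text
[-0.06   0.718  0.219  0.007  2.164  1.56 ] [0.7877 0.0656 0.5521] [[0.998, -0.045, 0.041], [-0.045, -0.999, 0.003], [0.041, -0.005, -0.999]] 3.85 tilt 2.4 side 0.2
```

Request:
{"name": "arm_command", "arguments": {
  "deltas": [1, 0.03, 0, -0.05, 0, 1, 0.03, 0, -0.05, 0, 1, 0.03, 0, -0.05, 0, 1, -0.05, 0, 0.03, 0, 1, 0, 0, 0, 0]
}}

```text
time: 4.47
position: [0.7238, 0.0557, 0.5884]
tool_rot: [0.998, -0.023, 0.056, -0.007]
ft_force: [1.0, 0.2, 0.4]
grip_width: 0.0866
grip_force: 0.0
```

```bash
python3 st.py
```

```text
[-0.086  0.512  0.514  0.024  2.003  1.541] [0.7238 0.0557 0.5884] [[0.993, -0.044, 0.113], [-0.046, -0.999, 0.012], [0.112, -0.017, -0.994]] 4.475 tilt 6.5 side 0.7
```

Request:
{"name": "arm_command", "arguments": {
  "deltas": [1, 0.03, -0.01, -0.03, 0, 1, 0.03, -0.01, -0.05, 0, 1, 0.03, -0.01, -0.05, 0, 1, 0.03, -0.01, -0.05, 0, 1, 0.03, -0.01, -0.05, 0, 1, 0.03, -0.01, -0.05, 0]
}}

```text
time: 5.22
position: [0.6993, 0.0856, 0.7327]
tool_rot: [0.989, -0.022, 0.144, -0.016]
ft_force: [-0.8, -0.1, 0.6]
grip_width: 0.0867
grip_force: 0.0
```

```bash
python3 st.py
```

```text
[-0.055  0.475  0.218  0.05   2.161  1.595] [0.6993 0.0856 0.7327] [[0.958, -0.039, 0.285], [-0.049, -0.998, 0.026], [0.283, -0.039, -0.958]] 5.225 tilt 16.5 side 1.5
```

Request:
{"name": "arm_command", "arguments": {
  "deltas": [1, 0.03, 0.04, -0.05, 0, 1, 0.03, 0.04, -0.05, 0, 1, 0.03, 0.04, -0.05, 0]
}}

```text
time: 5.6
position: [0.6643, -0.0288, 0.7854]
tool_rot: [0.983, -0.022, 0.18, -0.018]
ft_force: [0.4, 0.4, -0.1]
grip_width: 0.0872
grip_force: 0.0
```

```bash
python3 st.py
```

```text
[-0.267  0.396  0.218  0.146  2.178  1.454] [ 0.6643 -0.0288  0.7854] [[0.934, -0.038, 0.355], [-0.05, -0.998, 0.027], [0.353, -0.043, -0.935]] 5.6 tilt 20.8 side 1.5
```

Request:
{"name": "arm_command", "arguments": {
  "deltas": [1, 0.03, 0.02, -0.05, 0, 1, 0.03, 0.02, -0.05, 0, 1, 0, 0, 0, 0]
}}

```text
time: 5.98
position: [0.6323, -0.0682, 0.8224]
tool_rot: [0.977, -0.024, 0.21, -0.016]
ft_force: [0.8, 1.0, -0.5]
grip_width: 0.0873
grip_force: 0.0
```

```bash
python3 st.py
```

```text
[-0.365  0.339  0.218  0.205  2.182  1.407] [ 0.6323 -0.0682  0.8224] [[0.91, -0.04, 0.412], [-0.054, -0.998, 0.021], [0.41, -0.041, -0.911]] 5.975 tilt 24.3 side 1.2
```

```bash
python3 - <<'E'
from h import *
s=status.get_obs()["position"]
T=[]
for n in("top","wrist"):
    im,d,p=cam(n);np.savez(f"{n}1.npz",im=im,d=d,w=pts(d,p))
    if n=="top":
        u,v=proj(s,p)[0];print(u,v);u=int(np.clip(u,100,540));v=int(np.clip(v,100,300));c=im[v-100:v+100,u-100:u+100];T.append(cv2.resize(c,(400,400)))
    else:T.append(cv2.resize(im[:,:],(400,250)));print(np.linalg.inv(p["camera_from_world"]).round(3))
T[1]=np.vstack([T[1],np.zeros((150,400,3),np.uint8)])
cv2.imwrite("pics/m1.png",np.hstack(T)[...,::-1])
E
```

```text
360.2279326196783 1.94178441612425
[[-0.039  0.986 -0.16   0.631]
 [-0.998 -0.045 -0.035 -0.074]
 [-0.042  0.158  0.986  0.999]
 [ 0.     0.     0.     1.   ]]
```

View pics/m1.png

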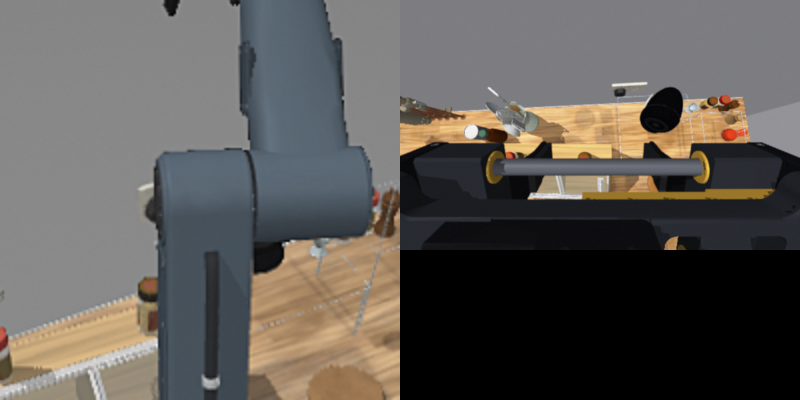

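The wrist view (right half) shows the fingers at (545,160)/(655,160) with the gripper body spanning wide along y; the top view (left half) only shows the arm. The body is wide along y, so I want the lean near 30° to keep it above the side walls.

Request:
{"name": "arm_command", "arguments": {
  "deltas": [1, 0.03, 0.01, -0.05, 0, 1, 0.03, 0.01, -0.05, 0, 1, 0.03, 0.01, -0.05, 0, 1, 0, 0, 0, 0]
}}

```text
time: 6.58
position: [0.5821, -0.0925, 0.8744]
tool_rot: [0.967, -0.025, 0.255, -0.013]
ft_force: [1.3, -0.9, 0.7]
grip_width: 0.0871
grip_force: 0.0
```

```bash
python3 st.py
```

```text
[-0.473  0.254  0.218  0.292  2.186  1.377] [ 0.5821 -0.0925  0.8744] [[0.869, -0.041, 0.493], [-0.054, -0.998, 0.012], [0.492, -0.037, -0.87]] 6.575 tilt 29.6 side 0.7
```

Request:
{"name": "arm_command", "arguments": {
  "deltas": [1, -0.0389, -0.0013, 0.0437, 0, 1, -0.0389, -0.0013, 0.0437, 0, 1, -0.0389, -0.0013, 0.0437, 0, 1, -0.0389, -0.0013, 0.0437, 0, 1, -0.0389, -0.0013, 0.0437, 0, 1, -0.0389, -0.0013, 0.0437, 0, 1, -0.0389, -0.0013, 0.0437, 0, 1, -0.0389, -0.0013, 0.0437, 0, 1, -0.0389, -0.0013, 0.0437, 0, 1, -0.0389, -0.0013, 0.0437, 0, 1, -0.0389, -0.0013, 0.0437, 0, 0, 0, 0, 0, 0]
}}

```text
time: 8.07
position: [0.4521, -0.0483, 0.257]
tool_rot: [0.968, -0.025, 0.25, -0.016]
ft_force: [0.4, 0.1, 0.6]
grip_width: 0.0822
grip_force: 0.0
```

```bash
python3 st.py; python3 - <<'E'
from h import *
im,d,p=cam("wrist");np.savez("wrist2.npz",im=im,d=d,w=pts(d,p));cv2.imwrite("pics/w2.png",im[...,::-1])
E
```

```text
[-0.544  0.095  2.157  0.563  0.525  0.638] [ 0.4521 -0.0483  0.257 ] [[0.874, -0.04, 0.485], [-0.057, -0.998, 0.019], [0.483, -0.044, -0.874]] 8.075 tilt 29.0 side 1.1
```

View pics/w2.png

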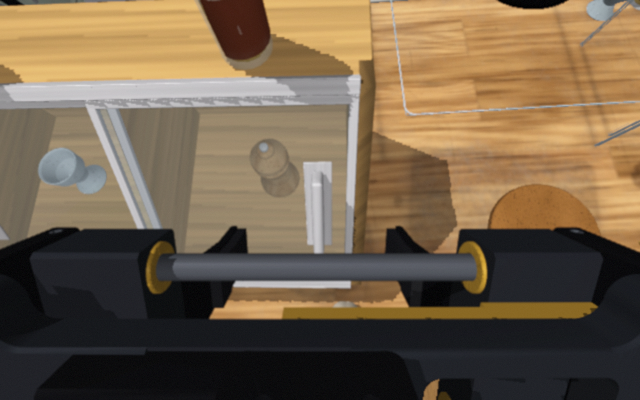

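The wrist view shows the shut right door with its pull at (318,210), mill head at (268,150), egg cup at (65,168), the case's right wall at (355,180), jar b at (240,40) and the trivet at (545,225). The fingers sit at (235,250)/(400,250), either side of the pull.

```bash
python3 - <<'E'
from h import *
a=np.load("wrist2.npz");w=a["w"];p=imaging.camera_params("wrist")
for uv in [(318,180),(318,200),(318,220),(318,240),(352,100),(352,150),(352,200),(352,240),(200,90),(300,85),(335,80),(357,78),(366,60),(366,20),(366,120),(268,150),(240,60),(250,150),(290,240)]:print(uv,w[uv[1],uv[0]].round(4))
# rays
K=np.array(p["intrinsics"]);T=np.linalg.inv(p["camera_from_world"])
def ray(u,v,z):
    n=cv2.undistortPoints(np.array([[[u,v]]],float),K,np.array([p["k1"],0,0,0]))[0,0]
    D=T[:3,:3]@[n[0],-n[1],-1];o=T[:3,3];return (o+D*(z-o[2])/D[2]).round(4)
print("mill head",ray(268,150,.161),ray(266,147,.161))
m=(abs(w[...,2]-.012)<.006); m[:, :470]=0
v,u=np.nonzero(m);P=w[v,u];P=P[(P[:,0]<.6)]
h=cv2.cvtColor(a["im"],cv2.COLOR_RGB2HSV)
print("cork hsv",h[215,545],"wood",h[215,440],h[260,630])
mm=((w[...,2]>.007)&(w[...,2]<.018));mm[:,:480]=0
mm=cv2.morphologyEx(mm.astype(np.uint8),cv2.MORPH_OPEN,np.ones((3,3)))
nn,l,st,ce=cv2.connectedComponentsWithStats(mm);i=1+st[1:,4].argmax();print(st[i]);Q=w[l==i];print(Q.min(0),Q.max(0))
cs=max(cv2.findContours((l==i).astype(np.uint8),0,1)[0],key=len)[:,0]
cs=cs[cs[:,1]<225];C=np.array([ray(x,y,.012)[:2] for x,y in cs])
A=np.c_[2*C,np.ones(len(C))];s=np.linalg.lstsq(A,(C**2).sum(1),rcond=None)[0];print("circle",s[:2],np.sqrt(s[2]+s[0]**2+s[1]**2))
from scipy.optimize import least_squares
f=least_squares(lambda c:np.hypot(*(C-c).T)-.075,[.45,-.3],loss="soft_l1",f_scale=.002);print("R75",f.x,abs(f.fun).mean())
E
```

```text
(318, 180) [ 0.5115 -0.0488  0.1945]
(318, 200) [ 0.4955 -0.0479  0.188 ]
(318, 220) [ 0.4804 -0.0468  0.1739]
(318, 240) [ 0.4644 -0.0454  0.1565]
(352, 100) [ 0.5683 -0.0797  0.2233]
(352, 150) [ 0.5384 -0.08    0.1921]
(352, 200) [ 0.5017 -0.0801  0.1558]
(352, 240) [ 0.4661 -0.08    0.1247]
(200, 90) [0.5792 0.0409 0.2334]
(300, 85) [ 0.5771 -0.039   0.2346]
(335, 80) [ 0.5781 -0.0663  0.2366]
(357, 78) [ 0.5791 -0.0834  0.236 ]
(366, 60) [ 0.6012 -0.0931  0.2279]
(366, 20) [ 0.6405 -0.0963  0.2283]
(366, 120) [ 0.5552 -0.0911  0.2135]
(268, 150) [ 0.5425 -0.0053  0.1928]
(240, 60) [0.5985 0.007  0.2407]
(250, 150) [0.5433 0.0108 0.1933]
(290, 240) [ 0.4694 -0.0143  0.1212]
mill head [ 5.618e-01 -3.000e-04  1.610e-01] [0.5653 0.0017 0.161 ]
cork hsv [ 15 174 157] wood [ 16 114 110] [110  55  14]
[ 489  185  111   50 3642]
[ 0.46998096 -0.43283636  0.00707086] [ 0.54613034 -0.28506422  0.01600013]
circle [ 0.47932579 -0.36380917] 0.07296255858229923
R75 [ 0.47684647 -0.36394429] 0.0014185986356356304
```

Request:
{"name": "arm_command", "arguments": {
  "deltas": [-0.4, 0, 0, 0.03, 0, -0.4, 0, 0, 0.03, 0, -0.4, 0, 0, 0.025, 0, -0.4, 0, 0, 0.015, 0, -0.4, 0, 0, 0, 0],
  "newtons": 18
}}

```text
time: 8.75
position: [0.5067, -0.0491, 0.1745]
tool_rot: [0.966, -0.024, 0.257, -0.013]
ft_force: [0.3, -0.6, 0.7]
grip_width: 0.0312
grip_force: 0.0
```

Request:
{"name": "arm_command", "arguments": {
  "deltas": [-1, 0, 0, 0, 0, -1, 0, 0, 0, 0, -1, 0, 0, 0, 0],
  "newtons": 18
}}

```text
time: 9.12
position: [0.5024, -0.0477, 0.1731]
tool_rot: [0.967, -0.024, 0.254, -0.014]
ft_force: [-1.4, 0.4, 6.0]
grip_width: 0.0101
grip_force: 18.0
```

Request:
{"name": "arm_command", "arguments": {
  "deltas": [-1, -0.0005, -0.03, 0.001, 0, -1, -0.0005, -0.03, 0.001, 0, -1, -0.0005, -0.03, 0.001, 0, -1, 0, 0, 0, 0]
}}

```text
time: 9.62
position: [0.5068, 0.0443, 0.1731]
tool_rot: [0.967, -0.023, 0.254, -0.015]
ft_force: [3.4, 3.6, -0.2]
grip_width: 0.0099
grip_force: 18.0
```

Request:
{"name": "arm_command", "arguments": {
  "deltas": [-1, -0.0005, -0.03, 0.001, 0, -1, -0.0005, -0.03, 0.001, 0, -1, 0, -0.012, 0, 0, -1, 0, -0.005, 0, 0, -1, 0, 0, 0, 0]
}}

```text
time: 10.25
position: [0.5098, 0.1096, 0.1731]
tool_rot: [0.967, -0.024, 0.253, -0.014]
ft_force: [7.2, 3.4, -7.8]
grip_width: 0.0099
grip_force: 17.9
```

Request:
{"name": "arm_command", "arguments": {
  "deltas": [-1, 0, -0.006, 0, 0, -1, 0, -0.006, 0, 0, -1, 0, -0.003, 0, 0, -1, 0, 0, 0, 0]
}}

```text
time: 10.75
position: [0.5104, 0.1223, 0.1732]
tool_rot: [0.967, -0.025, 0.253, -0.013]
ft_force: [7.0, -12.4, -8.9]
grip_width: 0.0102
grip_force: 17.9
```

Request:
{"name": "arm_command", "arguments": {
  "deltas": [-0.3, 0, 0, 0, 0, -0.3, 0, 0, 0, 0, -0.3, 0, 0, -0.03, 0, -0.3, 0, 0, -0.04, 0, 0.5, 0, 0.05, -0.04, 0, 1, 0, 0.05, 0, 0, 1, 0, 0, 0, 0]
}}

```text
time: 11.62
position: [0.4543, 0.0332, 0.2614]
tool_rot: [0.967, -0.028, 0.251, -0.013]
ft_force: [0.1, 0.2, 0.2]
grip_width: 0.0527
grip_force: 0.0
```

```bash
python3 st.py; python3 - <<'E'
from h import *
im,d,p=cam("wrist");np.savez("wrist3.npz",im=im,d=d,w=pts(d,p));cv2.imwrite("pics/w3.png",im[...,::-1])
E
```

```text
[-0.272  0.084  2.154  0.34   0.437  1.082] [0.4543 0.0332 0.2614] [[0.872, -0.048, 0.487], [-0.061, -0.998, 0.011], [0.485, -0.039, -0.874]] 11.625 tilt 29.1 side 0.6
```

View pics/w3.png

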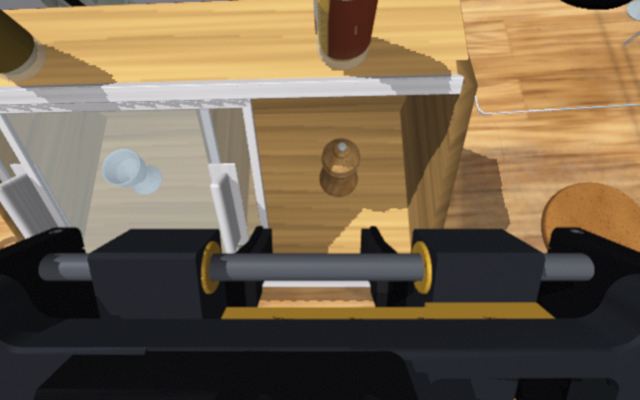

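The right door is open, lying over the left compartment with its edge at (258,160). The mill stands clear at (341,165), the left door is shut and the egg cup is at (130,170).

```bash
python3 - <<'E'
from h import *
a=np.load("wrist3.npz");w=a["w"]
P=w[130:200,315:368].reshape(-1,3);P=P[(P[:,2]>.07)&(P[:,2]<.175)&(P[:,0]<.62)]
print(len(P),P.min(0).round(3),P.max(0).round(3))
for lo,hi,r in((.126,.155,.021),(.152,.165,None),(.098,.122,.020),(.055,.09,.0265)):
    Q=P[(P[:,2]>lo)&(P[:,2]<hi)]
    if len(Q)<5:continue
    print(lo,hi,len(Q),Q.mean(0).round(4),Q.min(0).round(4),Q.max(0).round(4))
    if r:
        from scipy.optimize import least_squares
        f=least_squares(lambda c:np.hypot(*(Q[:,:2]-c).T)-r,[.57,0],loss="soft_l1",f_scale=.003);print(" c",f.x.round(4),abs(f.fun).mean().round(4))
for uv in[(430,85),(458,85),(350,88),(300,92),(243,200),(258,160),(230,180),(262,200),(415,130),(452,120),(446,150)]:print(uv,w[uv[1],uv[0]].round(4))
E
```

```text
1642 [ 0.538 -0.015  0.07 ] [0.58  0.03  0.163]
0.126 0.155 1046 [0.5557 0.008  0.1418] [ 0.5397 -0.0127  0.1273] [0.5802 0.0283 0.155 ]
 c [0.5673 0.0061] 0.0054
0.152 0.165 216 [0.5592 0.0072 0.156 ] [ 0.5515 -0.0017  0.1521] [0.5691 0.0154 0.1626]
0.098 0.122 59 [0.5442 0.0097 0.1113] [ 0.5397 -0.0096  0.098 ] [0.5565 0.0276 0.1219]
 c [0.5617 0.0065] 0.0018
0.055 0.09 324 [0.5473 0.0092 0.0781] [ 0.5383 -0.0152  0.07  ] [0.5682 0.0297 0.09  ]
 c [0.5686 0.006 ] 0.0019
(430, 85) [ 0.5761 -0.0609  0.2331]
(458, 85) [ 0.5748 -0.0827  0.2327]
(350, 88) [0.5782 0.002  0.2329]
(300, 92) [0.5785 0.0421 0.2313]
(243, 200) [0.5113 0.1089 0.1556]
(258, 160) [0.5411 0.0868 0.1853]
(230, 180) [0.5266 0.1162 0.1751]
(262, 200) [0.51   0.0895 0.1563]
(415, 130) [ 0.598  -0.0868  0.1117]
(452, 120) [ 0.5572 -0.0848  0.2091]
(446, 150) [ 0.5377 -0.0838  0.1908]
```

Request:
{"name": "arm_command", "arguments": {
  "deltas": [1, 0.0128, 0.0085, 0.019, 0, 1, 0.0128, 0.0085, 0.019, 0, 1, 0.0128, 0.0085, 0.019, 0, 1, 0, 0, 0, 0, 1, 0, 0, 0, 0],
  "newtons": 25
}}

```text
time: 12.3
position: [0.513, 0.0105, 0.2277]
tool_rot: [0.968, -0.024, 0.249, -0.014]
ft_force: [0.2, 0.4, -0.2]
grip_width: 0.0868
grip_force: 0.0
```

```bash
python3 st.py; cat > go.py <<'E'
import sys
from h import *
s=status.get_obs();M=R.from_quat(s["tool_rot"]).as_matrix();t=np.array([float(x) for x in sys.argv[1:4]])
print("tool delta",(M.T@(t-s["position"])).round(4))
E
python3 go.py .563 .007 .1416
```

```text
[-0.293  0.239  2.081  0.438  0.373  0.955] [0.513  0.0105 0.2277] [[0.875, -0.04, 0.483], [-0.054, -0.998, 0.016], [0.481, -0.04, -0.876]] 12.3 tilt 28.9 side 0.9
tool delta [0.0025 0.005  0.0994]
```

Request:
{"name": "arm_command", "arguments": {
  "deltas": [1, 0.001, 0.002, 0.03, 0, 1, 0.001, 0.002, 0.03, 0, 1, 0, 0, 0.025, 0, 1, 0, 0, 0, 0, 1, 0, 0, 0, 0]
}}

```text
time: 12.92
position: [0.5563, 0.0066, 0.1554]
tool_rot: [0.968, -0.025, 0.25, -0.014]
ft_force: [-0.6, -0.7, -0.8]
grip_width: 0.0868
grip_force: 0.0
```

```bash
python3 st.py;  python3 go.py .563 .007 .1416; python3 - <<'E'
from h import *
im,d,p=cam("wrist");np.savez("wrist4.npz",im=im,d=d,w=pts(d,p))
s=status.get_obs();M=R.from_quat(s["tool_rot"]).as_matrix();w=pts(d,p);print(s["position"])
P=w.reshape(-1,3);P=P[(P[:,2]>.1)&(P[:,2]<.164)&(abs(P[:,1]-.007)<.035)&(P[:,0]>.525)&(P[:,0]<.60)];Q=(P-s["position"])@M
k=(abs(Q[:,1])<.03);P=P[k];Q=Q[k]
print(len(P),P.min(0),P.max(0),"tool y",np.percentile(Q[:,1],[1,50,99]))
cv2.imwrite("pics/w4.png",im[...,::-1])
E
```

```text
[-0.27   0.443  2.063  0.773  0.207  0.626] [0.5563 0.0066 0.1554] [[0.874, -0.041, 0.485], [-0.055, -0.998, 0.014], [0.483, -0.039, -0.875]] 12.925 tilt 29.0 side 0.8
tool delta [-0.0009 -0.0001  0.0153]
[0.55657218 0.00645919 0.15574541]
2336 [ 0.55066048 -0.01449235  0.12855089] [0.58159166 0.02754497 0.16337635] tool y [-0.01896616  0.00024951  0.01977759]
```

View pics/w4.png

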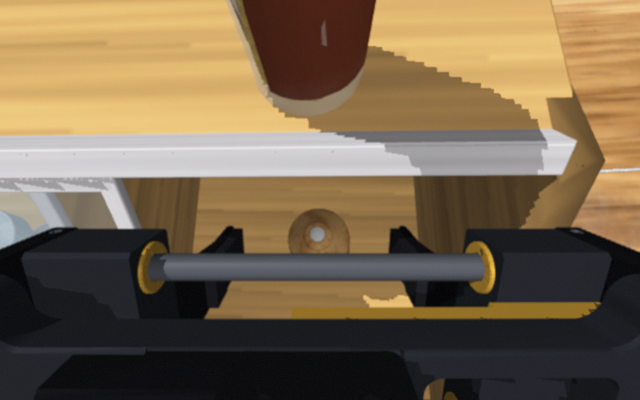

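The view shows the mill head at (318,235), centred between the open fingers at (225,260)/(410,260), with the jar and roof clear.

Request:
{"name": "arm_command", "arguments": {
  "deltas": [1, -0.001, 0, 0.008, 0, 1, -0.001, 0, 0.007, 0, 1, 0, 0, 0, 0]
}}

```text
time: 13.35
position: [0.5624, 0.0064, 0.1414]
tool_rot: [0.968, -0.025, 0.25, -0.014]
ft_force: [-0.4, -0.3, -0.7]
grip_width: 0.087
grip_force: 0.0
```

Request:
{"name": "arm_command", "arguments": {
  "deltas": [-1, 0, 0, 0, 0, -1, 0, 0, 0, 0, -1, 0, 0, 0, 0, -1, 0, 0, 0, 0],
  "newtons": 25
}}

```text
time: 13.85
position: [0.5626, 0.0063, 0.1407]
tool_rot: [0.968, -0.025, 0.25, -0.014]
ft_force: [-0.8, 0.8, -0.5]
grip_width: 0.0549
grip_force: 0.0
```

Request:
{"name": "arm_command", "arguments": {
  "deltas": [-1, 0, 0, 0, 0, -1, 0, 0, 0, 0, -1, 0, 0, 0, 0, -1, 0, 0, 0, 0],
  "newtons": 25
}}

```text
time: 14.35
position: [0.5633, 0.0057, 0.1414]
tool_rot: [0.968, -0.025, 0.251, -0.013]
ft_force: [-0.6, -2.2, 4.7]
grip_width: 0.0312
grip_force: 20.5
```

Request:
{"name": "arm_command", "arguments": {
  "deltas": [0.4, 0, 0, 0, 0, 0.4, 0, 0, 0, 0, 0.4, 0, 0, 0, 0, 0.4, 0, 0, 0, 0, 0.4, -0.003, 0, 0.003, 0, 0.4, 0, 0, 0, 0]
}}

```text
time: 15.1
position: [0.5611, 0.0066, 0.1361]
tool_rot: [0.968, -0.025, 0.249, -0.014]
ft_force: [-0.2, 0.3, 0.1]
grip_width: 0.0604
grip_force: 0.0
```

```bash
python3 st.py; python3 - <<'E'
from h import *
im,d,p=cam("wrist");w=pts(d,p)
s=status.get_obs();M=R.from_quat(s["tool_rot"]).as_matrix();print(s["ft_force"],s["grip_width"])
P=w.reshape(-1,3);P=P[(P[:,2]>.1)&(P[:,2]<.175)&(abs(P[:,1]-.007)<.035)&(P[:,0]>.525)&(P[:,0]<.60)];Q=(P-s["position"])@M
k=(abs(Q[:,1])<.024);P=P[k];Q=Q[k];print(P.max(0))
for z in np.arange(.126,.166,.004):
    q=P[abs(P[:,2]-z)<.002]
    if len(q):print(z.round(3),len(q),q[:,0].max().round(4),q[:,1].min().round(4),q[:,1].max().round(4))
a=np.load("wrist3.npz");w=a["w"];P=w[130:200,315:368].reshape(-1,3);P=P[(P[:,2]>.07)&(P[:,2]<.175)&(P[:,0]<.585)]
for z in np.arange(.098,.166,.004):
    q=P[abs(P[:,2]-z)<.002]
    if len(q):print("w3",z.round(3),len(q),np.percentile(q[:,0],3).round(4),q[:,1].min().round(4),q[:,1].max().round(4))
E
```

```text
[-0.266  0.49   2.066  0.965  0.173  0.434] [0.5611 0.0066 0.1361] [[0.874, -0.042, 0.484], [-0.056, -0.998, 0.014], [0.482, -0.04, -0.875]] 15.1 tilt 28.9 side 0.8
[-0.85506584 -0.22813478  0.59901832] 0.060932820469133536
[0.581386   0.02691642 0.16338983]
0.13 1 0.5556 -0.0135 -0.0135
0.134 19 0.5811 -0.0137 0.0269
0.138 620 0.5814 -0.0137 0.0268
0.142 715 0.5785 -0.0113 0.0239
0.146 329 0.5736 -0.0061 0.0205
0.15 12 0.5701 -0.0018 0.0157
0.154 573 0.57 -0.002 0.0156
0.158 35 0.5659 0.0023 0.0131
0.162 210 0.5656 0.0028 0.0112
w3 0.098 35 0.5439 -0.0045 0.0232
w3 0.102 5 0.5449 0.0032 0.0199
w3 0.106 3 0.5439 0.0119 0.0177
w3 0.11 4 0.5419 0.0063 0.0109
w3 0.114 3 0.5414 0.0018 0.0146
w3 0.118 11 0.5401 -0.0025 0.0256
w3 0.122 58 0.5396 -0.0121 0.0276
w3 0.126 16 0.54 -0.0045 0.0213
w3 0.13 51 0.5399 -0.0124 0.0283
w3 0.134 72 0.5404 -0.0123 0.0274
w3 0.138 318 0.5414 -0.0127 0.0272
w3 0.142 322 0.5455 -0.0101 0.023
w3 0.146 135 0.5496 -0.0052 0.0194
w3 0.15 14 0.5519 0.0021 0.0162
w3 0.154 148 0.5524 -0.0017 0.0154
w3 0.158 15 0.5565 0.0018 0.0113
w3 0.162 53 0.5566 0.0031 0.0114
```

Request:
{"name": "arm_command", "arguments": {
  "deltas": [0.4, -0.0025, 0, 0.0035, 0, 0.4, 0, 0, 0, 0]
}}

```text
time: 15.4
position: [0.5608, 0.0067, 0.1321]
tool_rot: [0.968, -0.025, 0.25, -0.014]
ft_force: [1.0, -0.5, -0.8]
grip_width: 0.0606
grip_force: 0.0
```

Request:
{"name": "arm_command", "arguments": {
  "deltas": [0.4, -0.0012, 0, 0.0017, 0, 0.4, 0, 0, 0, 0]
}}

```text
time: 15.65
position: [0.5607, 0.0068, 0.1301]
tool_rot: [0.968, -0.025, 0.25, -0.014]
ft_force: [-0.6, 1.2, -0.1]
grip_width: 0.0611
grip_force: 0.0
```

Request:
{"name": "arm_command", "arguments": {
  "deltas": [0.4, -0.0012, 0, 0.0017, 0, 0.4, 0, 0, 0, 0]
}}

```text
time: 15.9
position: [0.5603, 0.0069, 0.128]
tool_rot: [0.968, -0.025, 0.25, -0.014]
ft_force: [-0.9, 0.6, -0.8]
grip_width: 0.0609
grip_force: 0.0
```

Request:
{"name": "arm_command", "arguments": {
  "deltas": [0.4, -0.0012, 0, 0.0017, 0, 0.4, 0, 0, 0, 0]
}}

```text
time: 16.15
position: [0.5602, 0.007, 0.1259]
tool_rot: [0.968, -0.025, 0.25, -0.014]
ft_force: [-0.2, 0.5, 0.1]
grip_width: 0.0607
grip_force: 0.0
```

Request:
{"name": "arm_command", "arguments": {
  "deltas": [0.4, -0.0012, 0, 0.0017, 0, 0.4, 0, 0, 0, 0]
}}

```text
time: 16.4
position: [0.5599, 0.0072, 0.1242]
tool_rot: [0.968, -0.025, 0.25, -0.014]
ft_force: [-1.9, -1.3, 2.5]
grip_width: 0.0608
grip_force: 0.0
```

Request:
{"name": "arm_command", "arguments": {
  "deltas": [-1, 0, 0, -0.0005, 0, -1, 0, 0, 0, 0, -1, 0, 0, 0, 0, -1, 0, 0, 0, 0, -1, 0, 0, 0, 0],
  "newtons": 25
}}

```text
time: 17.02
position: [0.5598, 0.007, 0.1244]
tool_rot: [0.968, -0.025, 0.25, -0.014]
ft_force: [-0.9, 0.2, 2.7]
grip_width: 0.0404
grip_force: 25.0
```

Request:
{"name": "arm_command", "arguments": {
  "deltas": [-1, -0.0028, -0.0003, -0.0096, 0, -1, -0.0055, -0.0006, -0.019, 0, -1, 0, 0, 0, 0]
}}

```text
time: 17.4
position: [0.5375, 0.0084, 0.1453]
tool_rot: [0.968, -0.025, 0.249, -0.014]
ft_force: [0.2, 0.2, -2.4]
grip_width: 0.04
grip_force: 25.0
```

Request:
{"name": "arm_command", "arguments": {
  "deltas": [-1, -0.0083, -0.001, -0.029, 0, -1, -0.011, -0.0012, -0.038, 0, -1, 0.024, -0.002, -0.044, 0, -1, 0.024, -0.002, -0.044, 0, -1, 0, 0, 0, 0]
}}

```text
time: 18.02
position: [0.4926, 0.0103, 0.2963]
tool_rot: [0.966, -0.024, 0.255, -0.014]
ft_force: [0.8, 0.4, -3.4]
grip_width: 0.04
grip_force: 25.0
```

```bash
python3 st.py; python3 - <<'E'
from h import *
im,d,p=cam("wrist");w=pts(d,p);np.savez("wrist5.npz",im=im,d=d,w=w)
T=np.array(im)
im2,d2,p2=cam("top");np.savez("top5.npz",im=im2,d=d2,w=pts(d2,p2))
cv2.imwrite("pics/m5.png",np.hstack([cv2.resize(im,(400,250)),cv2.resize(im2[100:350,150:550],(400,250))])[...,::-1])
E
```

```text
[-0.313  0.077  2.032  0.316  0.563  1.079] [0.4926 0.0103 0.2963] [[0.868, -0.039, 0.494], [-0.053, -0.998, 0.014], [0.493, -0.039, -0.869]] 18.025 tilt 29.6 side 0.8
```

View pics/m5.png

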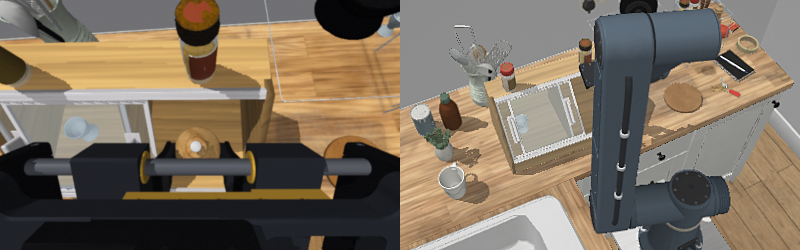

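The wrist view (left) shows the mill held, with its head at (195,145). The top view (right) shows the trivet fully visible at (683,95), the egg cup in place, both jars standing and the door still open.

```bash
python3 - <<'E'
from h import *
from scipy.optimize import least_squares
a=np.load("top5.npz");w=a["w"];p=imaging.camera_params("top");K=np.array(p["intrinsics"]);T=np.linalg.inv(p["camera_from_world"])
h=cv2.cvtColor(a["im"],cv2.COLOR_RGB2HSV).astype(int)
u0,v0=proj([.477,-.364,.012],p)[0];print(u0,v0,h[int(v0),int(u0)])
for nm,m in (("depth",(w[...,2]>.007)&(w[...,2]<.018)),("col",(h[...,1]>145)&(h[...,0]<20)&(h[...,2]>90))):
    m=m.copy();k=np.zeros_like(m);k[int(v0)-30:int(v0)+30,int(u0)-40:int(u0)+40]=1;m=(m&k).astype(np.uint8)
    m=cv2.morphologyEx(m,cv2.MORPH_OPEN,np.ones((3,3)));nn,l,st,ce=cv2.connectedComponentsWithStats(m)
    if nn<2:continue
    i=1+st[1:,4].argmax();c=max(cv2.findContours((l==i).astype(np.uint8),0,1)[0],key=len).astype(float)
    n=cv2.undistortPoints(c,K,np.array([p["k1"],0,0,0]))[:,0];D=np.c_[n[:,0],-n[:,1],-np.ones(len(n))]@T[:3,:3].T;o=T[:3,3]
    C=(o+D*((.012-o[2])/D[:,2:]))[:,:2];f=least_squares(lambda c:np.hypot(*(C-c[:2]).T)-c[2],[.48,-.36,.075],loss="soft_l1",f_scale=.002);print(nm,st[i],f.x,abs(f.fun).mean())
E
python3 go.py .478 -.364 .30
```

```text
433.14185784264515 195.16698650309542 [ 15 120 155]
depth [414 184  38  28 598] [ 0.465186   -0.35878663  0.06158756] 0.011790528197056116
tool delta [ 0.0152  0.375  -0.0197]
```

Request:
{"name": "arm_command", "arguments": {
  "deltas": [-1, 0.002, 0.03, -0.003, 0, -1, 0.002, 0.055, -0.003, 0, -1, 0.002, 0.055, -0.003, 0, -1, 0.002, 0.055, -0.003, 0, -1, 0.002, 0.055, -0.003, 0, -1, 0.002, 0.055, -0.003, 0, -1, 0.002, 0.05, -0.002, 0, -1, 0, 0.02, 0, 0, -1, -0.0246, 0.002, 0.0435, 0, -1, -0.0246, 0.002, 0.0435, 0, -1, -0.0246, 0.002, 0.0435, 0, -1, 0, 0, 0, 0]
}}

```text
time: 19.62
position: [0.4736, -0.3596, 0.1451]
tool_rot: [0.968, -0.026, 0.247, -0.021]
ft_force: [0.0, 0.8, -3.0]
grip_width: 0.0401
grip_force: 25.0
```

```bash
python3 st.py; python3 go.py .476 -.364 .092; python3 - <<'E'
from h import *
im,d,p=cam("wrist");cv2.imwrite("pics/w6.png",im[...,::-1]);np.savez("wrist6.npz",im=im,d=d,w=pts(d,p))
im,d,p=cam("scene");np.savez("scene6.npz",im=im,d=d,w=pts(d,p));cv2.imwrite("pics/s6.png",im[...,::-1])
E
```

```text
[-1.072  0.537  1.867  0.781  0.665 -0.057] [ 0.4736 -0.3596  0.1451] [[0.877, -0.04, 0.48], [-0.06, -0.998, 0.028], [0.478, -0.053, -0.877]] 19.625 tilt 28.7 side 1.6
tool delta [-0.023   0.0071  0.0476]
```

View pics/w6.png

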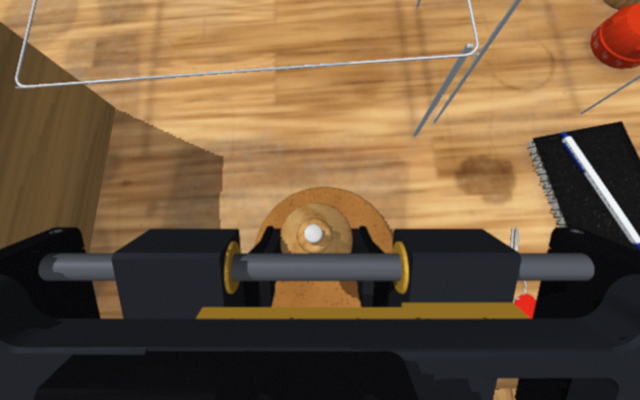

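The view shows the mill (head at (313,233)) over the trivet, whose rim runs (255,240)-(320,187)-(393,240). The notepad and wire rack are clear.

Request:
{"name": "arm_command", "arguments": {
  "deltas": [-1, -0.0075, 0.0025, 0.016, 0, -1, -0.0075, 0.0025, 0.016, 0, -1, -0.0065, 0.002, 0.013, 0, -1, 0, 0, 0, 0, -1, 0, 0, 0, 0]
}}

```text
time: 20.35
position: [0.4792, -0.3702, 0.1027]
tool_rot: [0.967, -0.024, 0.252, -0.013]
ft_force: [0.2, 0.0, -2.6]
grip_width: 0.0402
grip_force: 25.0
```

```bash
python3 st.py
```

```text
[-1.072  0.624  1.875  0.898  0.589 -0.202] [ 0.4792 -0.3702  0.1027] [[0.872, -0.04, 0.487], [-0.053, -0.998, 0.014], [0.486, -0.038, -0.873]] 20.35 tilt 29.2 side 0.8
```

Request:
{"name": "arm_command", "arguments": {
  "deltas": [-1, -0.0025, 0, 0.0044, 0, -1, -0.0025, 0, 0.0044, 0, -1, -0.001, 0, 0.0017, 0, -1, 0, 0, 0, 0]
}}

```text
time: 20.85
position: [0.4782, -0.3686, 0.0882]
tool_rot: [0.968, -0.025, 0.25, -0.015]
ft_force: [1.4, -0.2, -2.5]
grip_width: 0.0402
grip_force: 25.0
```

Request:
{"name": "arm_command", "arguments": {
  "deltas": [-1, -0.0005, 0, 0.0009, 0, -1, -0.0005, 0, 0.0009, 0, -1, -0.0005, 0, 0.0009, 0, -1, 0, 0, 0, 0]
}}

```text
time: 21.35
position: [0.4788, -0.369, 0.0863]
tool_rot: [0.967, -0.025, 0.251, -0.015]
ft_force: [-0.4, 0.1, 4.2]
grip_width: 0.0402
grip_force: 25.0
```

Request:
{"name": "arm_command", "arguments": {
  "deltas": [-0.5, 0, 0, 0, 0, 0, 0, 0, 0, 0, 0.5, 0, 0, 0, 0, 0.8, 0, 0, 0, 0, 0.8, 0, 0, 0, 0]
}}

```text
time: 21.98
position: [0.4781, -0.3684, 0.0852]
tool_rot: [0.968, -0.025, 0.25, -0.015]
ft_force: [-0.4, 0.4, -0.5]
grip_width: 0.0657
grip_force: 0.0
```

Request:
{"name": "arm_command", "arguments": {
  "deltas": [0.8, 0, 0, -0.02, 0, 0.8, 0, 0, -0.04, 0, 0.8, 0, 0, -0.055, 0, 0.8, 0, 0, -0.055, 0, 0.8, 0, 0, 0, 0]
}}

```text
time: 22.6
position: [0.3953, -0.3737, 0.2376]
tool_rot: [0.967, -0.025, 0.252, -0.011]
ft_force: [-0.0, -0.1, -0.2]
grip_width: 0.0782
grip_force: 0.0
```

```bash
python3 st.py; python3 go.py .4527 .1225 .31; python3 - <<'E'
from h import *
im,d,p=cam("wrist");w=pts(d,p)
P=w.reshape(-1,3);P=P[(P[:,2]>.025)&(P[:,2]<.14)&(abs(P[:,0]-.479)<.06)&(abs(P[:,1]+.369)<.06)];print(len(P))
Q=P[P[:,2]>.105];print("top",Q.mean(0),Q.max(0));
for z in(.03,.05,.09,.1):
    Q=P[abs(P[:,2]-z)<.006];print(z,len(Q),Q.min(0).round(4) if len(Q) else'',Q.max(0).round(4) if len(Q) else'')
cv2.imwrite("pics/w7.png",im[...,::-1])
E
```

```text
[-1.241  0.33   1.883  0.652  0.872 -0.033] [ 0.3953 -0.3737  0.2376] [[0.872, -0.042, 0.488], [-0.053, -0.999, 0.009], [0.487, -0.034, -0.873]] 22.6 tilt 29.2 side 0.5
tool delta [ 0.0589 -0.5003 -0.0309]
1588
top [ 0.47704196 -0.36870772  0.11250583] [ 0.49318894 -0.35525722  0.12521591]
0.03 226 [ 0.4548 -0.393   0.025 ] [ 0.4881 -0.3432  0.036 ]
0.05 95 [ 0.4607 -0.3869  0.044 ] [ 0.477  -0.3514  0.0559]
0.09 103 [ 0.4583 -0.3891  0.084 ] [ 0.484  -0.3473  0.0958]
0.1 682 [ 0.4587 -0.3889  0.0941] [ 0.4995 -0.3475  0.106 ]
```

View pics/w7.png

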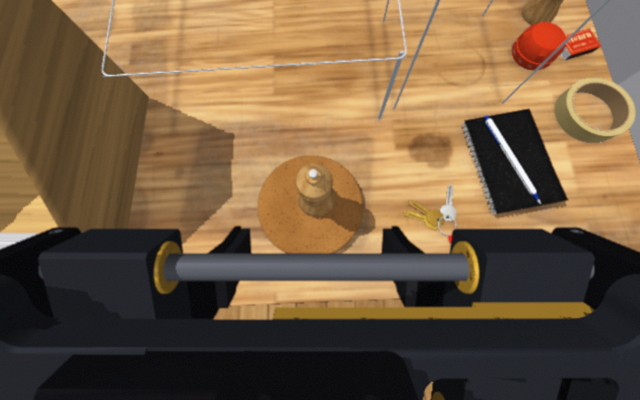

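The mill stands upright at (315,190), near the middle of the trivet at (310,205). Next, shut the door.

Request:
{"name": "arm_command", "arguments": {
  "deltas": [-0.3, 0.0065, -0.0556, -0.0034, 0, -0.3, 0.0065, -0.0556, -0.0034, 0, -0.3, 0.0065, -0.0556, -0.0034, 0, -0.3, 0.0065, -0.0556, -0.0034, 0, -0.3, 0.0065, -0.0556, -0.0034, 0, -0.3, 0.0065, -0.0556, -0.0034, 0, -0.3, 0.0065, -0.0556, -0.0034, 0, -0.3, 0.0065, -0.0556, -0.0034, 0, -0.3, 0.0065, -0.0556, -0.0034, 0, -0.3, 0, 0, 0, 0, -0.3, 0, 0, 0, 0],
  "newtons": 18
}}

```text
time: 24.02
position: [0.4494, 0.106, 0.3046]
tool_rot: [0.969, -0.023, 0.247, -0.015]
ft_force: [0.0, 0.1, 0.1]
grip_width: 0.0301
grip_force: 0.0
```

```bash
python3 st.py; python3 go.py .5104 .1225 .1732
```

```text
[-0.034  0.02   2.055  0.063  0.568  1.54 ] [0.4494 0.106  0.3046] [[0.877, -0.038, 0.479], [-0.053, -0.998, 0.017], [0.477, -0.041, -0.878]] 24.025 tilt 28.6 side 1.0
tool delta [-0.0101 -0.0134  0.1448]
```

Request:
{"name": "arm_command", "arguments": {
  "deltas": [-0.3, -0.004, -0.006, 0.04, 0, -0.3, -0.004, -0.007, 0.04, 0, -0.3, 0, 0, 0, 0, -0.3, 0, 0, 0, 0]
}}

```text
time: 24.52
position: [0.4823, 0.1187, 0.2328]
tool_rot: [0.968, -0.026, 0.248, -0.014]
ft_force: [-0.1, -0.0, -0.1]
grip_width: 0.0305
grip_force: 0.0
```

```bash
python3 st.py; python3 go.py .5104 .1225 .1732
```

```text
[0.009 0.213 2.098 0.033 0.329 1.604] [0.4823 0.1187 0.2328] [[0.876, -0.042, 0.481], [-0.057, -0.998, 0.015], [0.48, -0.041, -0.877]] 24.525 tilt 28.8 side 0.9
tool delta [-0.0042 -0.0025  0.0659]
```

Request:
{"name": "arm_command", "arguments": {
  "deltas": [-0.3, -0.002, -0.002, 0.035, 0, -0.3, -0.002, 0, 0.03, 0, -0.3, 0, 0, 0, 0]
}}

```text
time: 24.9
position: [0.5105, 0.1226, 0.174]
tool_rot: [0.968, -0.025, 0.248, -0.015]
ft_force: [-0.4, -0.4, 0.3]
grip_width: 0.0308
grip_force: 0.0
```

Request:
{"name": "arm_command", "arguments": {
  "deltas": [-1, 0, 0, 0, 0, -1, 0, 0, 0, 0, -1, 0, 0, 0, 0],
  "newtons": 18
}}

```text
time: 25.28
position: [0.5104, 0.1222, 0.1754]
tool_rot: [0.968, -0.024, 0.25, -0.014]
ft_force: [-3.9, -11.5, 6.9]
grip_width: 0.0101
grip_force: 18.2
```

Request:
{"name": "arm_command", "arguments": {
  "deltas": [-1, 0.0005, 0.03, -0.001, 0, -1, 0.0005, 0.03, -0.001, 0, -1, 0.0005, 0.03, -0.001, 0, -1, 0.0005, 0.03, -0.001, 0, -1, 0.0005, 0.03, -0.001, 0, -1, 0, 0.012, 0, 0, -1, 0, 0.006, 0, 0, -1, 0, 0, 0, 0]
}}

```text
time: 26.28
position: [0.5034, -0.0338, 0.175]
tool_rot: [0.968, -0.024, 0.249, -0.014]
ft_force: [-11.3, 0.4, 21.0]
grip_width: 0.01
grip_force: 18.3
```

Request:
{"name": "arm_command", "arguments": {
  "deltas": [-1, 0.001, 0.007, -0.003, 0, -1, 0, 0.006, -0.001, 0, -1, 0, 0.004, 0, 0, -1, 0, 0, 0, 0]
}}

```text
time: 26.78
position: [0.5023, -0.0478, 0.1755]
tool_rot: [0.969, -0.023, 0.247, -0.019]
ft_force: [10.4, 8.9, -8.7]
grip_width: 0.0103
grip_force: 17.9
```

Request:
{"name": "arm_command", "arguments": {
  "deltas": [-1, 0, 0.004, 0, 0, -1, 0, 0, 0, 0]
}}

```text
time: 27.02
position: [0.5022, -0.0479, 0.1755]
tool_rot: [0.969, -0.021, 0.246, -0.023]
ft_force: [17.1, 19.7, -8.0]
grip_width: 0.0101
grip_force: 17.9
```

Request:
{"name": "arm_command", "arguments": {
  "deltas": [-0.3, 0, 0, 0, 0, -0.3, 0, 0, 0, 0, -0.3, 0, 0, 0, 0, -0.3, 0, 0, -0.03, 0, -0.3, 0, 0, -0.045, 0, -0.3, 0, 0, -0.045, 0, -0.3, 0, 0, -0.045, 0, -0.3, 0, 0, 0, 0]
}}

```text
time: 28.02
position: [0.4229, -0.0588, 0.3238]
tool_rot: [0.968, -0.025, 0.251, -0.012]
ft_force: [-0.7, -0.3, -0.5]
grip_width: 0.0306
grip_force: 0.0
```

```bash
python3 st.py; python3 - <<'E'
from h import *
im,d,p=cam("wrist");w=pts(d,p)
im2,d2,p2=cam("top")
cv2.imwrite("pics/m8.png",np.hstack([cv2.resize(im,(400,250)),cv2.resize(im2[100:350,150:550],(400,250))])[...,::-1])
E
```

```text
[-0.628 -0.081  2.09   0.439  0.765  0.73 ] [ 0.4229 -0.0588  0.3238] [[0.873, -0.041, 0.486], [-0.053, -0.999, 0.011], [0.485, -0.036, -0.874]] 28.025 tilt 29.1 side 0.6
```

View pics/m8.png

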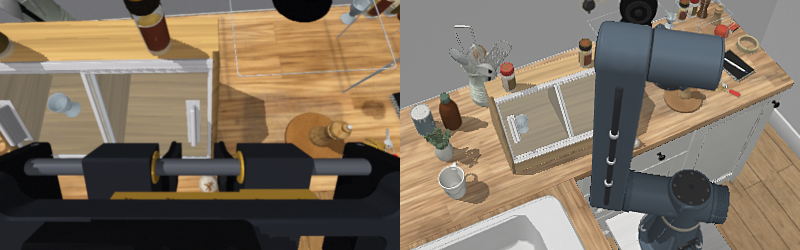

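Both doors are shut and the right pull is back beside the wall (195,120). The mill stands on the trivet (335,130), and the jars, egg cup, garlic (207,183) and mug are in place.

```bash
python3 -c "
from rig import order;print(order.hand_in())"
```

```text
the job is handed in; nothing more can be done
None
```

The mill stands upright on the cork trivet, the right door is shut again against its stop, the left door stayed shut, and nothing else looks moved in the last pictures; I handed the job in at about 28 s, and no verdict came back.

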